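# Seat the wax jug under the warming lamp

## Task

Get the wax jug ready for melting: carry it upright in under the raised lamp and seat it fully home on the three pegs of the lamp stand's swivel plate, feeling for the pegs because the plate may have been left turned a little. Then let go of the jug and push the lamp head down its column until it rests on its stop collar. Leave the tealights, the votive glass and the toadstool where they are.

Things in the scene. Friction and masses are not known exactly. Their poses are not given: they have to be found in the camera images.
- jug_foot (a point): Centre of the underside of the plain steel wax jug (the jug itself: see jug_handle). z is up through the jug, +x points to the spout, -x to the handle. In the underside are three round sockets, 13 mm wide and 14 mm deep, centred on a circle of 24 mm radius about this point: one towards +x, the others 120 degrees to either side.
- jug_handle (a point): Middle of the jug's handle, a black upright bar 64 mm high, 18 mm wide (jug y: the way to pinch it), 14 mm deep, 80 mm from the jug's axis and 66 mm above the underside; 25 mm free between it and the jug. Same axes as jug_foot. The jug: slightly conical, open, 96 mm across the foot, 86 mm across the rim, 115 mm high, about 0.25 kg.
- stand: Lamp stand, fixed: a round wooden foot of 70 mm radius; origin at the centre of its underside on the table. z up, -x is its open front, +x points to the column, which stands 98 mm behind the origin (8 mm radius, 363 mm high).
- plate_centre (a point): Centre of the upper face of the stand's swivel plate (steel disc, 54 mm radius), 26 mm above the table; axes are the stand's, not the plate's. The plate turns stiffly about z (0.6 N m) and is left up to 0.35 rad either way from straight; that angle is not reported, so feel or look for it. Home, the jug's underside lies on the plate; on top of the pegs it stands 12 mm too high.
- peg_circle (a point): Point in the middle of the three pegs at the height of their tips, 12 mm above plate_centre (same axes). The pegs are 10 mm thick with flat tops, their edges just broken, and stand on the plate on a circle of 24 mm radius: with the plate straight, one towards +x and the others 120 degrees to either side, so that the jug fits with its handle to the open front.
- lamp_cap (a point): Top of the wooden push cap (36 mm wide) in the middle of the lamp head, straight above plate_centre, 245 mm above the table plus the value of lamp. The round white shade, 85 mm radius, hangs from 80 to 13 mm below this point and overhangs the place of the jug's handle, so a hand holding the jug there must lean some 25 to 45 degrees back towards the open front.
- lamp (a joint): Height of the lamp head above its stop, in m: 0 resting on the stop collar, up to 0.105 raised. A friction sleeve holds it where it is left; pushing it down takes about 5 N on the cap, and it goes no lower than 0.
- tealight_a: Tealight, 38 mm wide, 20 mm high; origin at its underside. A bystander.
- tealight_b: Another such tealight. A bystander.
- votive: Small round dark glass votive holder, 60 mm wide, 44 mm high; origin at its underside. A bystander.
- toadstool: Small ceramic toadstool, 62 mm wide, 80 mm high; origin at its underside. A bystander.

How it is judged:
On the way, in this order (a step that is already met when the one before it is completed fails the run):
1. the jug is home on the pegs (horizontal distance between jug_foot and plate_centre below 0.005 m and z of jug_foot in the frame of plate_centre below 0.003 m and angle between jug_foot's own z axis and vertical below 0.05 rad), for 0.2 s.
2. the lamp head is down on its stop (value of joint lamp below 0.005 m), for 0.2 s.
At the end, for the whole second after the job is handed in: The jug stands upright (within 0.05 rad) with its underside on the swivel plate (within 3 mm) and its axis within 5 mm of the plate's, so that all three pegs are in their sockets, and the lamp head is down to within 5 mm of its stop (all of step 1 and value of joint lamp below 0.005 m); the robot touches nothing.
It fails at once if the jug is tipped by more than 0.6 rad (angle between jug_foot's own z axis and vertical above 0.6 rad).
It fails at once if a bystander is moved by more than 20 mm (distance of any of tealight_a, tealight_b, votive, toadstool from where it was at the start of the episode above 0.02 m).
It also fails if it takes over 67 s, if anything falls off the work surface, if the arm or the gripper's body presses on something with over 40 N, if the wrist force passes 120 N, or if a joint passes its speed limit or range.

## Robot

A 6-joint arm with a two-finger parallel gripper is mounted at the origin on a cart in front of the work surface, level with it; the furniture and walls round the work are solid. World frame = base frame: x ahead of the robot, y to its left, z up, the work surface at z = 0. Lengths are in m, angles in rad, forces in N, time in s.
With the tool pointing down it reaches from about 0.275 to 0.825 m from the base axis. Payload 4.9 kg.
Tool frame: the origin (TCP) lies midway between the tips of the shut fingers; the grasp point (between the pads) lies 19 mm behind it (grip_point_offset is the distance from the TCP to the grasp point, in m); z points along the fingers, x is the direction in which the jaws open and shut, and the axes are right-handed (so a half turn about z gives the same grasp; the last joint's range is limited). The gripper opens to 85 mm and grips with 20 to 120 N. Pads are 22 mm wide; open, the fingers measure 114 mm over their backs; the gripper's body (76 mm by 85 mm) begins 54 mm behind the grasp point. The pads swing forward as they close: fully open they stand 13 mm farther back than shut.
Start: joints at [1.013, 0.326, -0.193, 1.052, 0, 1.437], TCP at [0.226, 0.501, 0.205] pointing down, gripper open.
Joint ranges: [-2.65, 2.65], [-0.97, 1.79], [-1.3, 1.35], [-1.93, 2.1], [-1.47, 1.37], [-3.14, 3.14]. Speed limits (rad/s): [2.57, 2.57, 3.14, 3.14, 3.14, 3.14].

## Interface

Orientations are given as a rotation vector (axis times angle).
In Python, from cell import * gives the robot as it stands. Calls block until the motion is done:
- movep(position, orientation): joint-space move of the TCP to a pose.
- move_l(position, velocity=0.15, rot=None, until_force=None): straight line of the TCP; rot=None keeps the orientation; velocity is the mean speed in m/s. With until_force (N) it stops when the force on the tool has changed by that much, and returns True; else False.
- set_joints(angles): joint-space move.
- let_go() and grab(newtons=None): open the fingers fully, or close them until they stop; newtons is the grip in N (None keeps the last).
- sleep(seconds).
- ik(position, orientation): joint angles nearest the present ones, or None.
- get_state(): the state.
- grab_frame(name): name is "side" or "top" or "wrist"; returns a dict with "img" (384x512x3 uint8, red, green, blue), "fx", "fy", "cx", "cy" (pixels), "k1" (the pictures are not rectified: a ray, as slopes to the right and down, at radius r is drawn at 1 + k1 r^2 times it, then the intrinsics apply), "cam_to_world" (4x4, takes a point from camera to world coordinates); the wrist camera has in their place "T_tool_cam" (4x4, takes a point from camera to tool coordinates, whose origin is the TCP and whose axes are the tool frame's). Camera axes: x right, y down, z forward; pixel columns grow to the right and rows downward; lengths in m; the calibration is good to about 2 mm. A picture is of the moment at which its call begins: read the wrist's pose just before it. There is no depth.
A pose or a line that the arm cannot do raises MotionError and nothing moves.
- sign_off(): hands the job in, once; it reports no verdict.
Trained networks look in the newest picture that a camera, given by its name, has taken for a name from the list of things; names that differ only in an ending like _2 or _b are one class to them, and where a whole thing is asked for, a point or a joint stands for the part that bears it (a point fixed in the world has none). Each returns a list of dicts, best first, with "score" (0 to 1); they miss things now and then, are a little off and sometimes report something else, mostly with a low value. They report only what shows in the picture. A call takes as long as a camera call.
- spot_in(camera, name): "centre" ([column, row] in pixels, amid what is visible of it).
- silhouettes(camera, name): "mask" (384x512 bool, what is visible of it) and "centre" ([column, row] in pixels, amid what is visible of it).
- tip_of(camera, name): "centre" ([column, row] in pixels: a listed point, or the origin of a listed thing).
The state is a dict: "clock": time; "q": joint angles; "joint_velocities": joint speeds; "tau": joint torques, N m; "position": TCP position; "eef_rot": TCP orientation; "contact_force": force on the tool from outside, world axes, zero at the start; "wrist_torque": the same for the moment, N m; "finger_gap": opening from 0.0 (shut) to 1.0 (fully open).
Only numpy, scipy, OpenCV 4.12 (cv2) and the standard library are available. Lean on these libraries where they do the work, as an engineer would, in place of code of your own. Each camera call takes 0.05 s, during which the arm holds its last target.

## Working session

There is one attempt and no reset: what is moved stays moved. The work goes in short steps, each a Python script; the robot and the scene stay as the last script left them, time stands still between calls to the robot, and variables do not carry over. Pictures are saved under pics/ and viewed, and the job is handed in when it is done.

```bash
ls; mkdir -p pics
cat > h.py <<'E'
from cell import *
import numpy as np, cv2
from scipy.spatial.transform import Rotation as R
def cap(n,f=None):
    s=get_state(); d=grab_frame(n)
    if 'cam_to_world' in d: T=np.array(d['cam_to_world'])
    else:
        W=np.eye(4); W[:3,:3]=R.from_rotvec(s['eef_rot']).as_matrix(); W[:3,3]=s['position']; T=W@np.array(d['T_tool_cam'])
    d['T']=T
    if f: cv2.imwrite(f,d['img'][:,:,::-1])
    return d
def ray(d,p):
    u=np.array([(p[0]-d['cx'])/d['fx'],(p[1]-d['cy'])/d['fy']]); v=u.copy()
    for _ in range(30): v=u/(1+d['k1']*(v@v))
    r=d['T'][:3,:3]@np.array([v[0],v[1],1]); return d['T'][:3,3],r/np.linalg.norm(r)
def atz(d,p,z):
    o,r=ray(d,p); return o+r*(z-o[2])/r[2]
def proj(d,P):
    c=np.linalg.inv(d['T'])@np.append(P,1); v=c[:2]/c[2]; v=v*(1+d['k1']*(v@v)); return np.array([v[0]*d['fx']+d['cx'],v[1]*d['fy']+d['cy']])
def tri(rays):
    A=np.zeros((3,3));b=np.zeros(3)
    for o,r in rays:
        M=np.eye(3)-np.outer(r,r);A+=M;b+=M@o
    x=np.linalg.solve(A,b); return x,[np.linalg.norm((np.eye(3)-np.outer(r,r))@(x-o)) for o,r in rays]
E
python3 - <<'E'
from h import *
np.set_printoptions(precision=4,suppress=True)
for n in ['side','top','wrist']:
    d=cap(n,f'pics/{n}0.png'); print(n,d['T'][:3,3],d['T'][:3,2],d['fx'],d['k1'])
    for k in ['jug_foot','jug_handle','stand','plate_centre','peg_circle','lamp_cap','tealight_a','votive','toadstool']:
        r=tip_of(n,k); print(k,[(np.round(x['centre'],1),round(x['score'],2)) for x in r[:3]])
print(get_state()['clock'])
E
```

```text
pics
side [0.2322 0.427  0.8167] [ 0.2837 -0.6722 -0.6838] 359.65029529704117 -0.0301982866445707
jug_foot [(array([265.3, 232.7]), 0.73)]
jug_handle [(array([296.8, 221.4]), 0.87)]
stand [(array([255. , 187.9]), 0.59), (array([248.5, 182.3]), 0.38)]
plate_centre [(array([249.5, 182.3]), 0.68)]
peg_circle [(array([251.8, 175.1]), 0.89), (array([265.4, 233.4]), 0.5)]
lamp_cap [(array([247.7,  99.5]), 0.64), (array([313.8, 226.6]), 0.32)]
tealight_a [(array([307.9, 210.2]), 0.58), (array([210.8, 223.1]), 0.42)]
votive [(array([313.3, 229.7]), 0.76)]
toadstool [(array([182.3, 258.9]), 0.78)]
top [ 0.1564 -0.0205  0.9329] [ 0.4036 -0.2333 -0.8847] 429.19307211473966 0.03070983441422716
jug_foot [(array([254.9, 237.3]), 0.71)]
jug_handle [(array([281.1, 257. ]), 0.93)]
stand [(array([288.2, 169.2]), 0.57)]
plate_centre [(array([290.4, 164.1]), 0.59)]
peg_circle [(array([288.7, 159.8]), 0.93)]
lamp_cap [(array([300. ,  76.6]), 0.75), (array([292.8, 162.4]), 0.44)]
tealight_a [(array([326.4, 244. ]), 0.62), (array([210.7, 188.7]), 0.59)]
votive [(array([309. , 262.1]), 0.95)]
toadstool [(array([156.9, 206.6]), 0.66), (array([325.5, 245.1]), 0.36)]
wrist [0.153  0.5339 0.3742] [ 0.2856 -0.1291 -0.9496] 277.17934101415386 -0.044530322138041006
jug_foot []
jug_handle []
stand []
plate_centre []
peg_circle []
lamp_cap []
tealight_a []
votive []
toadstool []
1.5
```

View pics/side0.png

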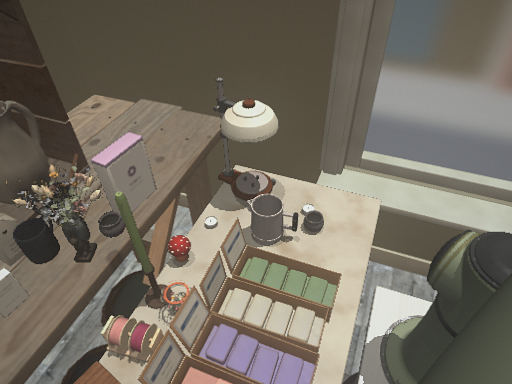

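View pics/top0.png

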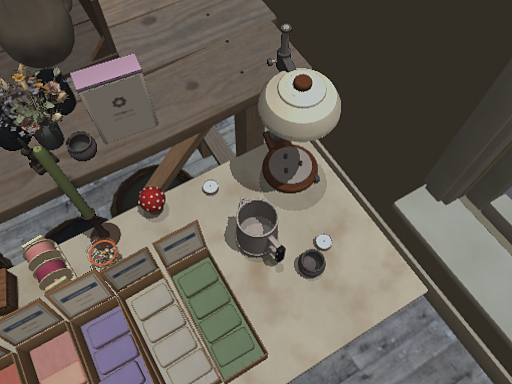

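Run:
```python
from h import *
np.set_printoptions(precision=4,suppress=True)
s=cap('side');t=cap('top')
P={'foot':((265.3,232.7),(254.9,237.3)),'handle':((296.8,221.4),(281.1,257)),'stand':((255,187.9),(288.2,169.2)),'plate':((249.5,182.3),(290.4,164.1)),'peg':((251.8,175.1),(288.7,159.8)),'cap':((247.7,99.5),(300,76.6)),'tl1':((307.9,210.2),(326.4,244)),'tl2':((210.8,223.1),(210.7,188.7)),'vot':((313.3,229.7),(309,262.1)),'toad':((182.3,258.9),(156.9,206.6))}
for k,(a,b) in P.items(): print(k,*tri([ray(s,a),ray(t,b)]))
```

```text
foot [ 0.4815 -0.2223  0.0014] [np.float64(0.00048304236248796785), np.float64(0.0004830423624878638)]
handle [ 0.3903 -0.2306  0.0773] [np.float64(0.0016232436667514955), np.float64(0.0016232436667514567)]
stand [ 0.5846 -0.3832  0.0154] [np.float64(0.005793367400495766), np.float64(0.005793367400495754)]
plate [ 0.6031 -0.3976  0.0162] [np.float64(0.0024181702542445606), np.float64(0.0024181702542447276)]
peg [ 0.587  -0.3783  0.0696] [np.float64(0.0002891992077631493), np.float64(0.0002891992077632325)]
cap [ 0.5946 -0.3843  0.3342] [np.float64(0.0013856465173593684), np.float64(0.0013856465173593597)]
tl1 [ 0.3868 -0.3576 -0.0011] [np.float64(0.003394384982741138), np.float64(0.003394384982741101)]
tl2 [ 0.6459 -0.1932  0.0084] [np.float64(0.0014691907677210235), np.float64(0.0014691907677208409)]
vot [ 0.3624 -0.2996 -0.0132] [np.float64(0.007682963648904407), np.float64(0.00768296364890443)]
toad [ 0.6747 -0.0594 -0.012 ] [np.float64(0.00280753167946322), np.float64(0.0028075316794629705)]
```

Run:
```python
from h import *
np.set_printoptions(precision=4,suppress=True)
s=cap('side');t=cap('top')
a=cv2.resize(t['img'][10:290,190:350,::-1],None,fx=4,fy=4,interpolation=cv2.INTER_CUBIC)
cv2.imwrite('pics/tz.png',a[:560]);cv2.imwrite('pics/tz2.png',a[440:1040])
b=cv2.resize(s['img'][70:250,190:340,::-1],None,fx=4,fy=4,interpolation=cv2.INTER_CUBIC)
cv2.imwrite('pics/sz.png',b[:600])
for k,d in(('s',s),('t',t)):
  print(k,proj(d,[.59,-.385,.026]),proj(d,[.59,-.385,.33]))
```

```text
s [252.1865 183.7764] [249.0246 100.7123]
t [288.8943 167.1809] [301.7691  80.4226]
```

View pics/tz.png

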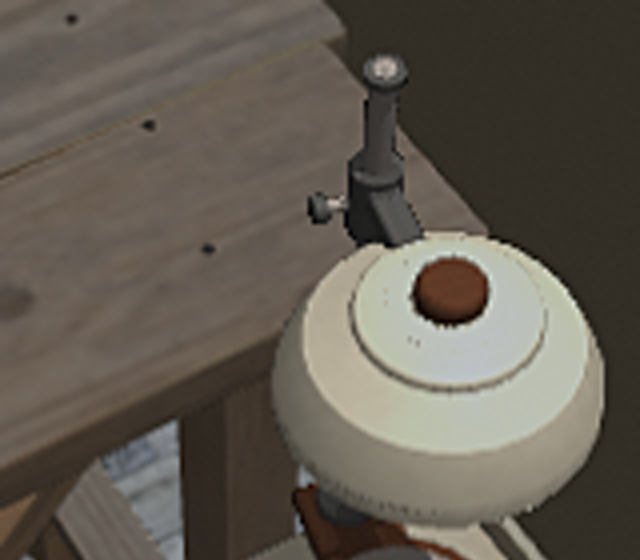

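View pics/tz2.png

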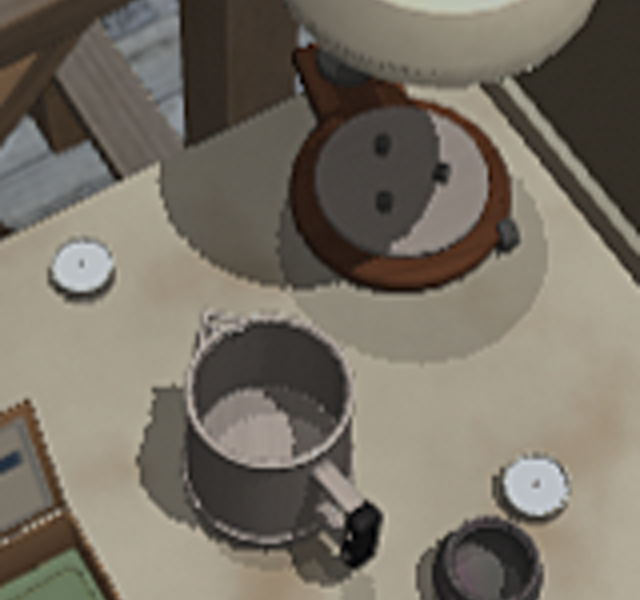

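View pics/sz.png

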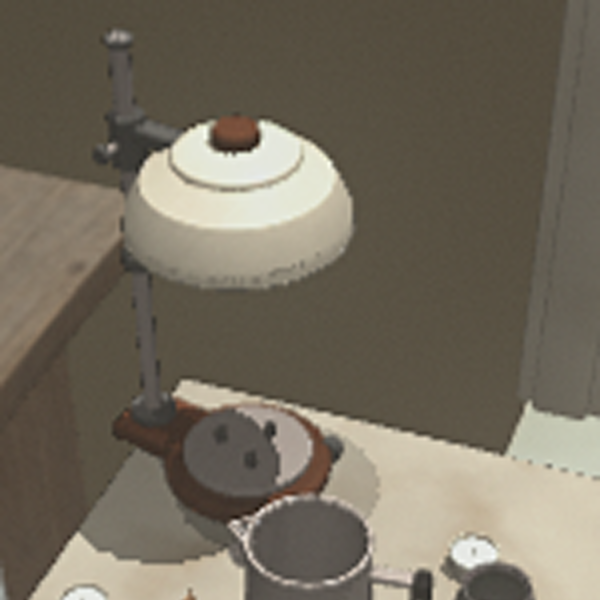

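Run:
```python
from h import *
np.set_printoptions(precision=4,suppress=True)
s=cap('side');t=cap('top')
tp=[(285.2,154.6),(300.5,162),(286,168.8)]; sp=[(245.5,177),(257.5,175.7),(253,183.6)]
A=np.array([atz(t,p,.038) for p in tp]);B=np.array([atz(s,p,.038) for p in sp])
print(A,B,'c',A.mean(0),B.mean(0))
print('dist',[np.linalg.norm(X[i]-X[(i+1)%3]) for X in(A,B) for i in range(3)])
c=tri([ray(t,(286.2,26.2)),ray(s,(219.5,79.2))]);print('coltop',c)
print('colbase',atz(s,(228,171),.026))
cc=tri([ray(t,(190+451/4,10+272/4)),ray(s,(190+236/4,70+122/4))]);print('cap',cc)
# jug rim & foot
r=tri([ray(t,(190+270/4,120+392/4)),ray(s,(190+308/4,70+540/4))]);print('rim',r)
h=tri([ray(t,(190+363/4,120+508/4)),ray(s,(190+422/4,70+572/4))]);print('handle top',h)
print('handle top at z.098',atz(t,(190+363/4,120+512/4),.098),'rim .115',atz(t,(190+270/4,120+392/4),.115))
print('spout',atz(t,(190+212/4,120+320/4),.112))
for n,p in(('tl1',(190+535/4,120+485/4)),('tl2',(190+82/4,120+266/4))):print(n,atz(t,p,.02))
print('vot',atz(t,(190+490/4,120+560/4),.044))
```

```text
[[ 0.6197 -0.3922  0.038 ]
 [ 0.5823 -0.4128  0.038 ]
 [ 0.584  -0.3716  0.038 ]] [[ 0.6183 -0.3962  0.038 ]
 [ 0.5833 -0.4163  0.038 ]
 [ 0.5824 -0.3744  0.038 ]] c [ 0.5953 -0.3922  0.038 ] [ 0.5947 -0.3956  0.038 ]
dist [np.float64(0.04268548942431867), np.float64(0.04122575027120041), np.float64(0.04119419249197722), np.float64(0.040311899880915186), np.float64(0.041916255772411114), np.float64(0.04193838132020304)]
coltop (array([ 0.6905, -0.4128,  0.3645]), [np.float64(0.0006488493511492999), np.float64(0.0006488493511490611)])
colbase [ 0.6932 -0.4169  0.026 ]
cap (array([ 0.5936, -0.3904,  0.3282]), [np.float64(0.0013863070340186996), np.float64(0.0013863070340186575)])
rim (array([ 0.4763, -0.2243,  0.1172]), [np.float64(0.0010686208508401316), np.float64(0.001068620850840214)])
handle top (array([ 0.3988, -0.2342,  0.1058]), [np.float64(0.0005925580755109811), np.float64(0.0005925580755109827)])
handle top at z.098 [ 0.3998 -0.2351  0.098 ] rim .115 [ 0.476  -0.2247  0.115 ]
spout [ 0.5296 -0.2205  0.112 ]
tl1 [ 0.3867 -0.3481  0.02  ]
tl2 [ 0.6437 -0.1934  0.02  ]
vot [ 0.3574 -0.2934  0.044 ]
```

```bash
cat >> h.py <<'E'
def pose(yaw,tilt,flip=False):
    d=np.array([np.sin(tilt)*np.cos(yaw),np.sin(tilt)*np.sin(yaw),-np.cos(tilt)])
    x=np.array([-np.sin(yaw),np.cos(yaw),0])*(-1 if flip else 1)
    return R.from_matrix(np.column_stack([x,np.cross(d,x),d])), d
E
python3 - <<'E'
from h import *
np.set_printoptions(precision=3,suppress=True)
d=grab_frame('wrist');print(np.array(d['T_tool_cam']))
print(get_state()['eef_rot'],get_state()['q'])
h=np.array([.399,-.2345,.074]); g=np.array([.515,-.393,.10])
for fl in(0,1):
  for tl in(25,30,35,40,45):
    for nm,p,y in(('h',h,.11),('g',g,0)):
      Ro,dd=pose(y,np.radians(tl),fl)
      for off in(0,.1):
        q=ik(list(p+dd*(.019-off)),list(Ro.as_rotvec())); print(fl,tl,nm,off,None if q is None else np.array(q))
t=cap('top')
for p in((180,245),(205,225),(265,350),(180,262)):print(p,atz(t,p,.03),atz(t,p,.1))
E
```

```text
[[ 1.    -0.    -0.    -0.   ]
 [ 0.     0.95   0.313 -0.08 ]
 [ 0.    -0.313  0.95  -0.169]
 [ 0.     0.     0.     1.   ]]
[ 2.639  1.704 -0.   ] [ 1.013  0.326 -0.193  1.052 -0.     1.437]
0 25 h 0 [-0.95   0.209 -0.943  0.195  0.378 -1.017]
0 25 h 0.1 [-1.06  -0.006 -0.861  0.535  0.4   -1.133]
0 25 g 0 [-0.932  0.433 -0.486  0.38   0.346 -0.884]
0 25 g 0.1 [-0.997  0.279 -0.443  0.601  0.363 -0.951]
0 30 h 0 [-1.01   0.213 -0.997  0.114  0.467 -1.062]
0 30 h 0.1 [-1.152 -0.012 -0.921  0.488  0.496 -1.218]
0 30 g 0 [-0.968  0.421 -0.555  0.278  0.425 -0.899]
0 30 g 0.1 [-1.051  0.257 -0.525  0.509  0.449 -0.987]
0 35 h 0 [-1.072  0.23  -1.048  0.034  0.56  -1.108]
0 35 h 0.1 [-1.247  0.001 -0.973  0.45   0.595 -1.312]
0 35 g 0 [-1.005  0.418 -0.621  0.173  0.505 -0.911]
0 35 g 0.1 [-1.106  0.247 -0.601  0.418  0.538 -1.021]
0 40 h 0 [-1.135  0.261 -1.093 -0.045  0.655 -1.155]
0 40 h 0.1 [-1.342  0.034 -1.016  0.422  0.692 -1.417]
0 40 g 0 [-1.041  0.425 -0.682  0.063  0.588 -0.918]
0 40 g 0.1 [-1.161  0.249 -0.672  0.327  0.63  -1.054]
0 45 h 0 [-1.196  0.306 -1.131 -0.123  0.751
[... 779 characters left out ...]
.106  0.247 -0.601  0.418  0.538  2.121]
1 40 h 0 [-1.135  0.261 -1.093 -0.045  0.655  1.987]
1 40 h 0.1 [-1.342  0.034 -1.016  0.422  0.692  1.725]
1 40 g 0 [-1.041  0.425 -0.682  0.063  0.588  2.224]
1 40 g 0.1 [-1.161  0.249 -0.672  0.327  0.63   2.087]
1 45 h 0 [-1.196  0.306 -1.131 -0.123  0.751  1.937]
1 45 h 0.1 [-1.435  0.09  -1.05   0.406  0.785  1.607]
1 45 g 0 [-1.076  0.441 -0.739 -0.053  0.672  2.222]
1 45 g 0.1 [-1.214  0.264 -0.736  0.235  0.724  2.055]
(180, 245) [ 0.541 -0.062  0.03 ] [ 0.511 -0.059  0.1  ]
(205, 225) [ 0.555 -0.133  0.03 ] [ 0.525 -0.124  0.1  ]
(265, 350) [ 0.254 -0.11   0.03 ] [ 0.246 -0.103  0.1  ]
(180, 262) [ 0.505 -0.044  0.03 ] [ 0.478 -0.043  0.1  ]
```

Run:
```python
from h import *
np.set_printoptions(precision=3,suppress=True)
h=np.array([.399,-.2345,.074])
Ro,dd=pose(.11,np.radians(35))
p=h+dd*(.019-.13)+np.array([0,0,.06])
print(p,ik(list(p),list(Ro.as_rotvec())))
s=get_state()
movep([.30,.40,.28],s['eef_rot']) if ik([.30,.40,.28],s['eef_rot']) is not None else print('no')
movep(list(p),list(Ro.as_rotvec()))
d=cap('wrist','pics/w1.png')
for k in ['jug_foot','jug_handle','plate_centre','peg_circle']:
    r=tip_of('wrist',k); print(k,[(np.round(x['centre'],1),round(x['score'],2)) for x in r[:3]])
np.save('w1.npy',d['T']);print(get_state()['clock'],get_state()['position'])
for P in([.399,-.2345,.098],[.476,-.2247,.115],[.595,-.393,.038],[.6197,-.394,.038]):print(P,proj(d,P))
```

```text
[ 0.336 -0.241  0.225] [-1.304 -0.141 -0.831  0.772  0.602 -1.38 ]
jug_foot []
jug_handle [(array([249. , 134.6]), 0.79)]
plate_centre [(array([154. , 195.6]), 0.98)]
peg_circle [(array([150., 197.]), 0.84)]
5.0917 [ 0.336 -0.241  0.225]
[0.399, -0.2345, 0.098] [252.381 153.6  ]
[0.476, -0.2247, 0.115] [253.275 204.469]
[0.595, -0.393, 0.038] [151.417 199.419]
[0.6197, -0.394, 0.038] [153.262 206.951]
```

View pics/w1.png

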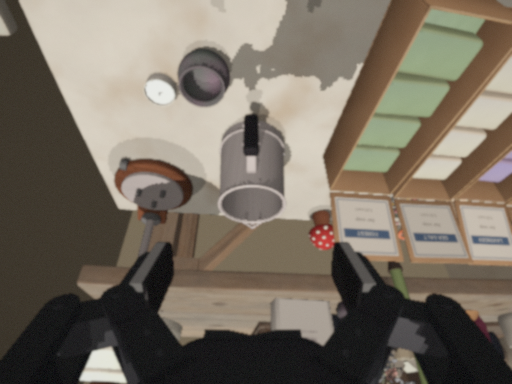

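Run:
```python
import cv2
a=cv2.imread('pics/w1.png')
b=cv2.resize(a[85:240,100:300],None,fx=4,fy=4,interpolation=cv2.INTER_CUBIC)
cv2.imwrite('pics/w1z.png',cv2.flip(b,-1)[:600])
```

```text
(no output)
```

View pics/w1z.png

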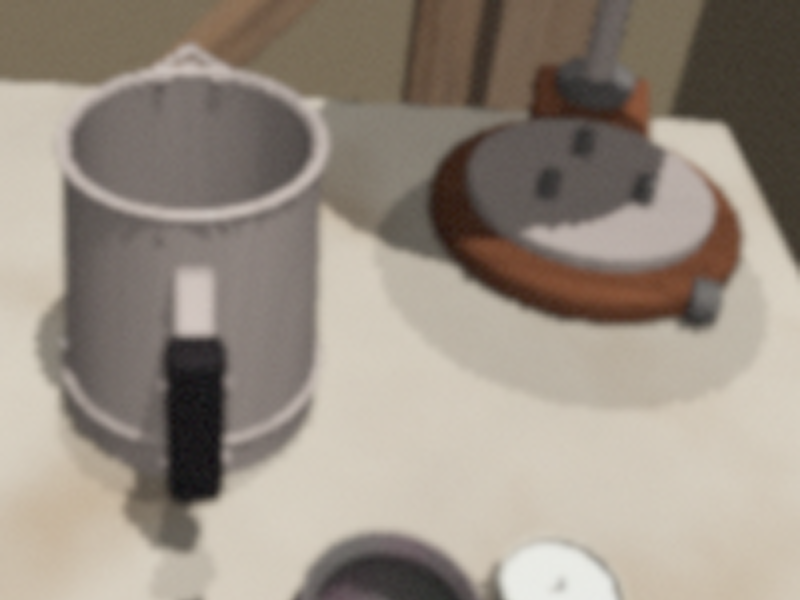

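Run:
```python
from h import *
from scipy.optimize import least_squares as LS
np.set_printoptions(precision=4,suppress=True)
s=cap('side');t=cap('top');w=cap('wrist')
pegs=[(t,[(285.2,154.6),(300.5,162),(286,168.8)]),(s,[(245.5,177),(257.5,175.7),(253,183.6)]),(w,[(154,207.5),(138.8,195),(162.5,197)])]
def f(v,sel):
    o=[]
    for i in sel:
        d,ps=pegs[i]
        for k,p in enumerate(ps):
            a=v[2]-k*2*np.pi/3; o+=list(proj(d,[v[0]+.024*np.cos(a),v[1]+.024*np.sin(a),.038])-p)
    return o
for sel in([0],[1],[2],[0,1,2]):
    r=LS(f,[.595,-.393,0],x_scale=[.01,.01,.1],args=(sel,));print('peg',sel,r.x,np.sqrt(np.mean(r.fun**2)))
# jug: rim centre, spout?, handle top(bar -0.08,z.098)
ob=[(t,[(190+270/4,120+392/4),(190+363/4,120+512/4)]),(s,[(190+308/4,70+540/4),(190+422/4,70+574/4)]),(w,[(251,204.2),(251.5,153.5)])]
def g(v,sel):
    o=[]
    for i in sel:
        d,ps=ob[i]; c,sn=np.cos(v[2]),np.sin(v[2])
        o+=list(proj(d,[v[0],v[1],.115])-ps[0])+list(proj(d,[v[0]-.08*c,v[1]-.08*sn,.098])-ps[1])
    return o
for sel in([0],[1],[2],[0,1,2]):
    r=LS(g,[.476,-.224,.1],x_scale=[.01,.01,.1],args=(sel,));print('jug',sel,r.x,np.sqrt(np.mean(r.fun**2)))
print('spout',atz(w,(252.2,228),.115))
```

```text
peg [0] [ 0.5953 -0.3922 -0.0176] 0.15560570611309846
peg [1] [ 0.5947 -0.3956  0.0018] 0.12042829098549115
peg [2] [ 0.5965 -0.3931 -0.0135] 0.19184061430414806
peg [0, 1, 2] [ 0.5954 -0.393  -0.0124] 0.37174484374358785
jug [0] [ 0.4777 -0.2246  0.1334] 0.4988547924999071
jug [1] [ 0.4783 -0.2268  0.1585] 0.023548275148823565
jug [2] [ 0.4775 -0.2279  0.1004] 0.4989826151612856
jug [0, 1, 2] [ 0.4778 -0.227   0.1129] 0.6340356374715147
spout [ 0.5391 -0.2195  0.115 ]
```

```bash
python3 - <<'E'
from h import *
np.set_printoptions(precision=4,suppress=True)
yaw=.115; J=np.array([.478,-.2265,0]); h=J+np.array([-.08*np.cos(yaw),-.08*np.sin(yaw),.072])
Ro,dd=pose(yaw,np.radians(35)); rv=list(Ro.as_rotvec())
movep(list(h+dd*(.019-.10)),rv)
print(move_l(list(h+dd*.019),.1,until_force=6))
grab(80)
st=get_state();print(st['finger_gap'],st['contact_force'],st['position'],st['clock'])
cap('wrist','pics/w2.png');cap('side','pics/s2.png');cap('top','pics/t2.png')
E
python3 - <<'E'
import cv2,numpy as np
w=cv2.imread('pics/w2.png');s=cv2.imread('pics/s2.png')
cv2.imwrite('pics/m2.png',np.hstack([cv2.resize(cv2.flip(w,-1),(400,300)),cv2.resize(s[130:280,190:390],(400,300))]))
E
```

```text
False
0.1803245686999872 [-6.5838  0.2883  7.6943] [ 0.4092 -0.2346  0.0567] 7.4833
```

View pics/m2.png

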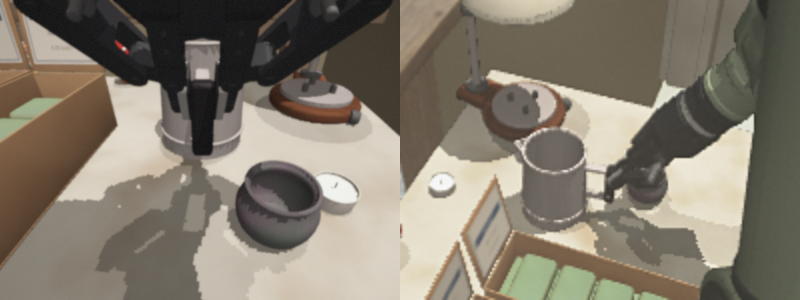

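Run:
```python
from h import *
np.set_printoptions(precision=4,suppress=True)
st=get_state();p=np.array(st['position'])
move_l(list(p+[0,0,.07]),.12)
sleep(.2)
st=get_state();print(st['finger_gap'],st['contact_force'],st['wrist_torque'],st['position'],st['clock'])
for n in('wrist','side','top'):
    cap(n,f'pics/{n}3.png')
    for k in('jug_foot','jug_handle'): print(n,k,[(np.round(x['centre'],1),x['score']) for x in tip_of(n,k)[:2]])
s=cv2.imread('pics/side3.png');t=cv2.imread('pics/top3.png')
a=cv2.resize(s[130:250,230:330],(400,480),interpolation=2);b=cv2.resize(t[130:250,220:320],(400,480),interpolation=2)
cv2.imwrite('pics/m3.png',np.hstack([a,b]))
w=cv2.imread('pics/wrist3.png');cv2.imwrite('pics/w3z.png',cv2.resize(cv2.flip(w,-1),(800,600)))
```

```text
0.17484095492057047 [ 0.161  -0.3861 -2.2345] [-0.0522  1.1679 -0.0248] [ 0.4087 -0.2338  0.1258] 8.5667
wrist jug_foot []
wrist jug_handle [(array([253.2, 226.8]), 0.78)]
side jug_foot [(array([266.7, 213.6]), 0.75)]
side jug_handle [(array([299. , 204.7]), 0.78), (array([255.3, 187.4]), 0.16)]
top jug_foot [(array([256.3, 226.4]), 0.58)]
top jug_handle []
```

View pics/m3.png

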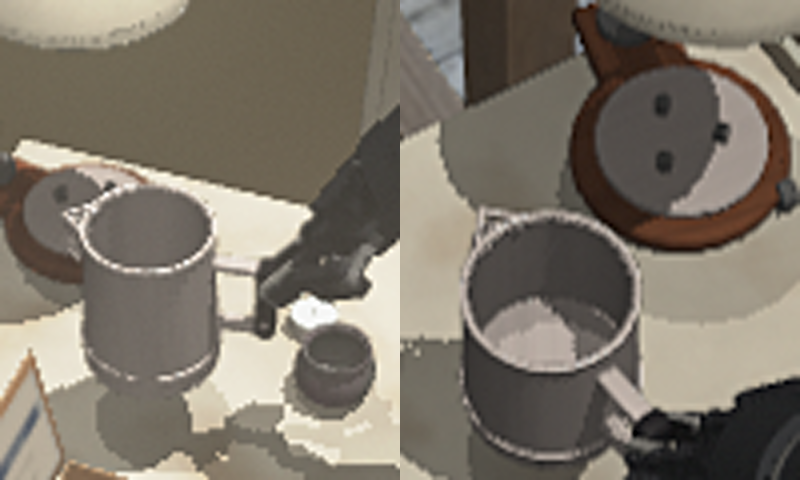

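View pics/w3z.png

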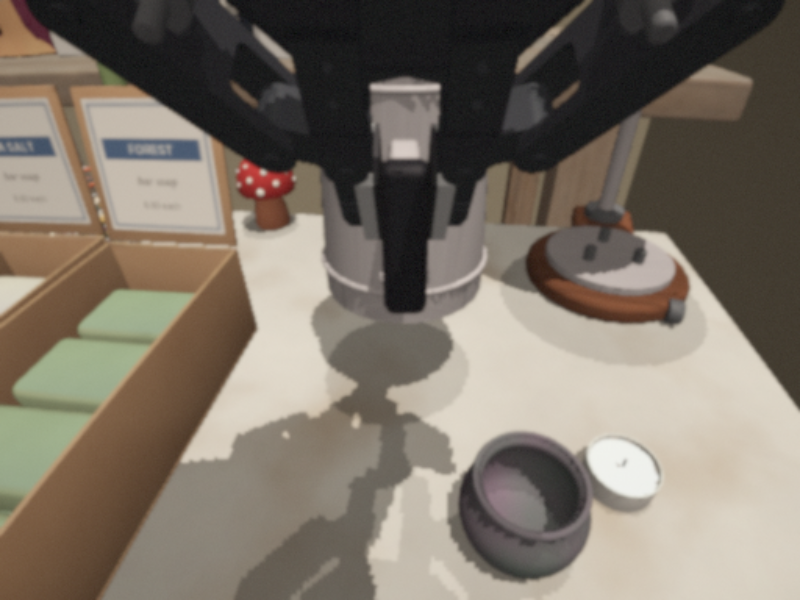

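Run:
```python
from h import *
np.set_printoptions(precision=4,suppress=True)
s=cap('side');t=cap('top')
print(tri([ray(s,(267.2,187)),ray(t,(257.75,203))]), tri([ray(s,(267,205)),ray(t,(257.5,218))]))
# outline overlay for expected pose
def overlay(J,yaw,pitch,n):
  im=[]
  for d in(s,t):
    a=d['img'][:,:,::-1].copy(); a=cv2.resize(a,None,fx=4,fy=4,interpolation=2)
    M=R.from_euler('zy',[yaw,pitch]).as_matrix()
    for r,z in((.048,0),(.043,.115)):
        pts=[proj(d,np.array(J)+M@np.array([r*np.cos(q),r*np.sin(q),z]))*4+1.5 for q in np.linspace(0,6.28,80)]
        cv2.polylines(a,[np.int32(pts)],True,(0,0,255),1)
    for z in(-.032,.032):
        p=proj(d,np.array(J)+M@np.array([-.08,0,.066+z]))*4+1.5; cv2.circle(a,tuple(int(v) for v in p),3,(0,255,0),-1)
    c=proj(d,np.array(J)+[0,0,.06])*4; x,y=int(c[0]),int(c[1]); im.append(a[y-270:y+270,x-200:x+200])
  cv2.imwrite(n,np.hstack(im))
overlay([.4778,-.2260,.069],.115,0,'pics/ov.png')
```

```text
(array([ 0.4766, -0.2244,  0.1843]), [np.float64(0.00018660074016992818), np.float64(0.0001866007401700171)]) (array([ 0.4763, -0.2243,  0.1172]), [np.float64(0.001068620850840214), np.float64(0.0010686208508401316)])
```

View pics/ov.png

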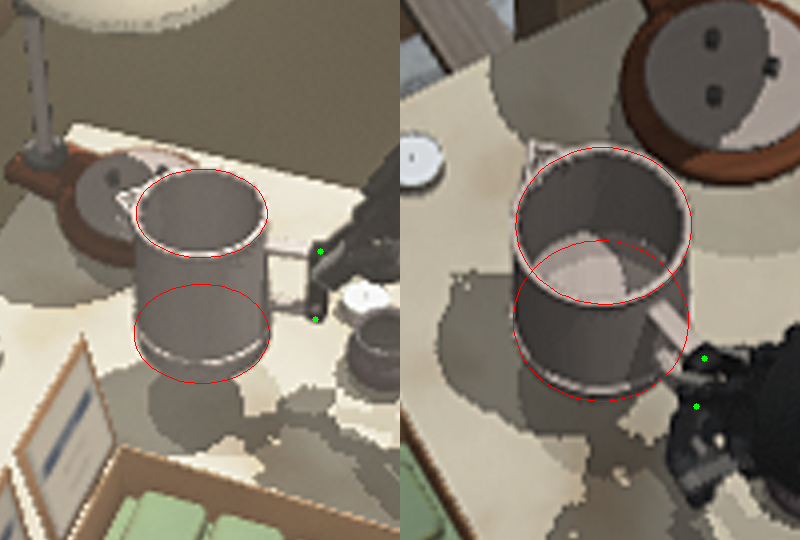

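```bash
cat >> h.py <<'E'
LX=.0691; DZ=.0568
def tgt(c,yaw,zf,tilt=np.radians(35)):
    Ro,_=pose(yaw,tilt)
    return [c[0]-LX*np.cos(yaw),c[1]-LX*np.sin(yaw),zf+DZ],list(Ro.as_rotvec())
E
python3 - <<'E'
from h import *
np.set_printoptions(precision=4,suppress=True)
C=(.5955,-.393)
p,r=tgt(C,-.012,.058); move_l(p,.12,rot=r); sleep(.2)
st=get_state();print(st['contact_force'],st['position'],p,st['clock'])
p,r=tgt(C,-.012,.024); f0=np.array(st['contact_force'])
print(move_l(p,.03,until_force=8)); st=get_state();print(st['contact_force']-f0,np.array(st['position'])-p,'zf',st['position'][2]-DZ,st['clock'])
cap('side','pics/side4.png');cap('top','pics/top4.png');cap('wrist','pics/wrist4.png')
s=cv2.imread('pics/side4.png');t=cv2.imread('pics/top4.png')
a=cv2.resize(s[90:230,200:310],(440,560),interpolation=2);b=cv2.resize(t[90:230,250:340],(360,560),interpolation=2)
cv2.imwrite('pics/m4.png',np.hstack([a,b]))
E
```

```text
[ 1.3908 -0.5677 -3.622 ] [ 0.5263 -0.392   0.1149] [np.float64(0.5264049751402979), np.float64(-0.3921708199006567), 0.11480000000000001] 11.1083
True
[-2.6412  0.5408  7.4039] [-0.0001 -0.      0.002 ] zf 0.025959063346465347 12.1
```

View pics/m4.png

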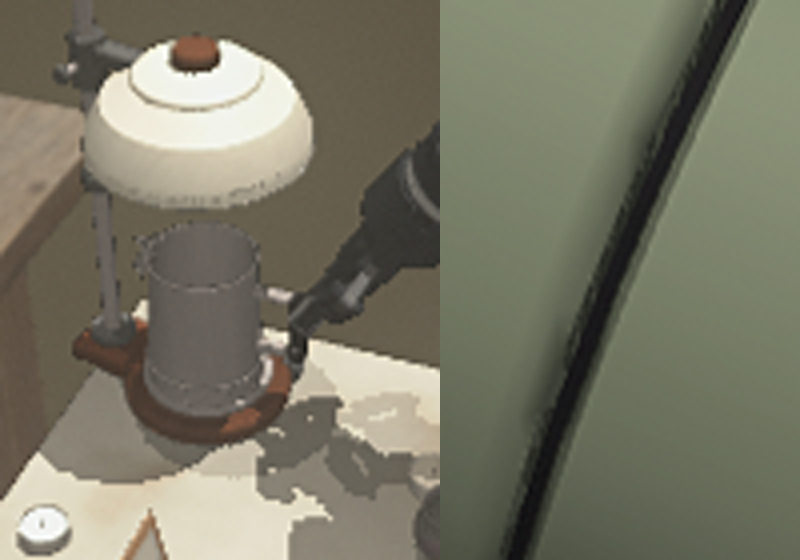

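View pics/wrist4.png

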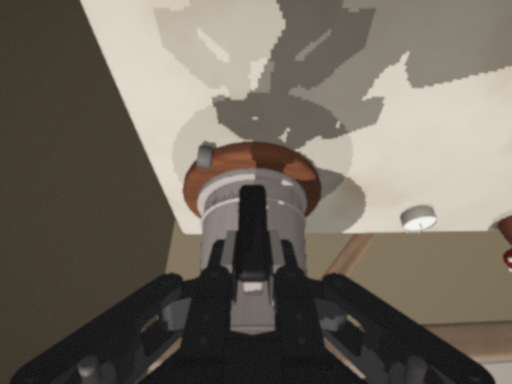

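Run:
```python
from h import *
np.set_printoptions(precision=4,suppress=True)
st=get_state();p=np.array(st['position']);f0=np.array(st['contact_force'])
print(move_l(list(p-[0,0,.004]),.02,until_force=10)); st=get_state();print(st['contact_force'],st['wrist_torque'],np.array(st['position'])-p,st['clock'])
let_go(); sleep(.2)
Ro,d=pose(-.012,np.radians(35)); p=np.array(get_state()['position'])
st=get_state();print(st['contact_force'],st['finger_gap'])
move_l(list(p-d*.11),.15); st=get_state();print(st['contact_force'],st['clock'])
w=cap('wrist','pics/wrist5.png');s=cap('side','pics/side5.png')
for n,dd in(('wrist',w),('side',s)):
  print(n,[(np.round(x['centre'],1),x['score']) for x in tip_of(n,'jug_foot')[:2]],proj(dd,[.5955,-.393,.026]))
a=cv2.resize(cv2.flip(cv2.imread('pics/wrist5.png'),-1)[60:340],(800,438));cv2.imwrite('pics/w5z.png',a)
im=cv2.resize(s['img'][:,:,::-1],None,fx=4,fy=4,interpolation=2)
for c,z0,col in(((.5955,-.393),.026,(0,0,255)),((.5955,-.393),.038,(0,255,0))):
  for r,z in((.048,0),(.043,.115)):
    pts=[proj(s,[c[0]+r*np.cos(q),c[1]+r*np.sin(q),z0+z])*4+1.5 for q in np.linspace(0,6.28,80)]
    cv2.polylines(im,[np.int32(pts)],True,col,1)
cv2.imwrite('pics/ov5.png',im[480:860,760:1300])
```

```text
True
[-2.5274  0.9439  4.6045] [0.1191 0.2733 0.2154] [ 0.0007 -0.0008  0.    ] 12.4583
[-0.4236 -0.2394 -0.6383] 1.0022167555081107
[-0.26   -0.3915 -1.2003] 14.225
wrist [] [252.4698 179.7781]
side [(array([249.9, 183. ]), 0.64), (array([209.8, 223. ]), 0.35)] [251.5701 181.8881]
```

View pics/w5z.png

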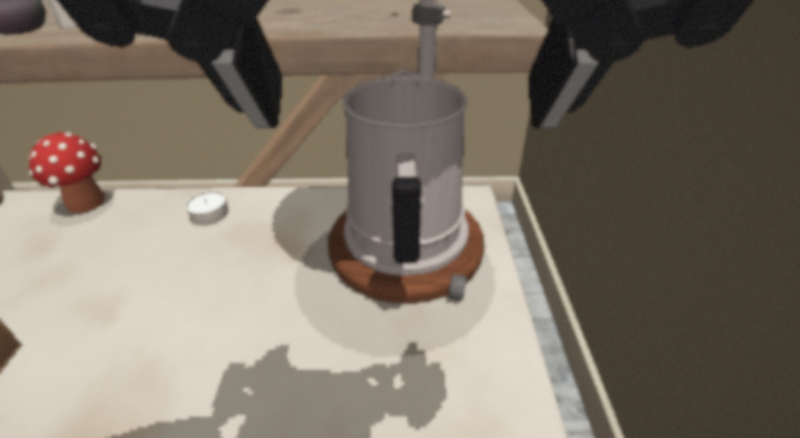

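View pics/ov5.png

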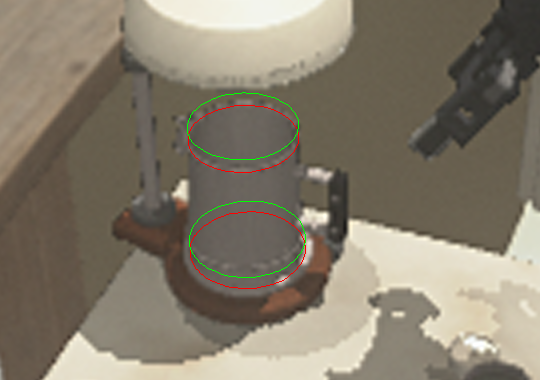

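```bash
python3 - <<'E'
from h import *
def ov(d,c,flip,fn,box):
  k=6; im=cv2.resize(d['img'][:,:,::-1],None,fx=k,fy=k,interpolation=2)
  for z0,col in((.026,(0,0,255)),(.038,(0,255,0))):
   for r,z in((.048,0),(.043,.115)):
    pts=[proj(d,[c[0]+r*np.cos(q),c[1]+r*np.sin(q),z0+z])*k+2.5 for q in np.linspace(0,6.28,80)]
    cv2.polylines(im,[np.int32(pts)],True,col,1)
  x0,x1,y0,y1=box; im=im[y0*k:y1*k,x0*k:x1*k]
  cv2.imwrite(fn,cv2.flip(im,-1) if flip else im)
s=cap('side');w=cap('wrist')
ov(s,(.5947,-.3956),0,'pics/o1.png',(225,290,140,205));ov(w,(.5965,-.3931),1,'pics/o2.png',(200,310,150,240))
E
python3 - <<'E'
import cv2,numpy as np
a=cv2.imread('pics/o1.png');b=cv2.imread('pics/o2.png');print(a.shape,b.shape)
a=cv2.resize(a,(400,400));b=cv2.resize(b,(400,int(400*b.shape[0]/b.shape[1])))
b=cv2.copyMakeBorder(b,0,400-b.shape[0],0,0,cv2.BORDER_CONSTANT)
cv2.imwrite('pics/o.png',np.hstack([a,b]))
E
```

```text
(390, 390, 3) (540, 660, 3)
```

View pics/o.png

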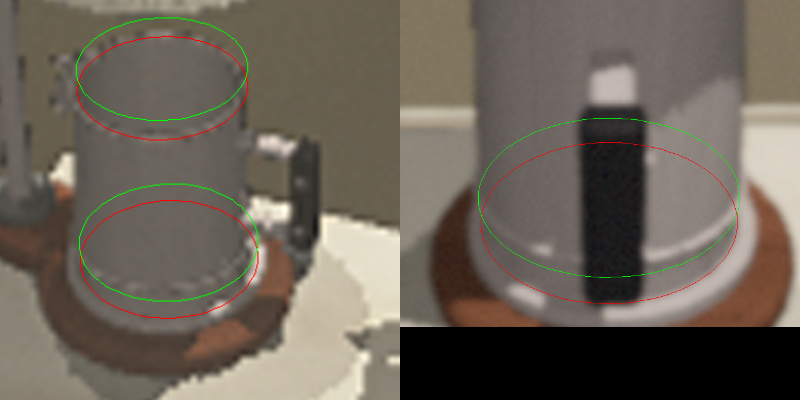

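Run:
```python
from h import *
np.set_printoptions(precision=4,suppress=True)
Ro,d=pose(-.1,np.radians(20)); rv=list(Ro.as_rotvec())
p=np.array(get_state()['position']); print(p)
c=np.array([.5945,-.392,.0])
grab(20)
move_l(list(p+[-.06,.0,.12]),.2)
pre=c+[-.06,0,.385]; print(ik(list(pre),rv))
movep(list(pre),rv)
move_l(list(c+[0,0,.365]),.12); sleep(.2)
st=get_state();print(st['contact_force'],st['position'],st['clock'])
print(move_l(list(c+[0,0,.30]),.04,until_force=3)); st=get_state();print(st['contact_force'],st['position'],st['clock'])
s=cap('side','pics/side6.png');cv2.imwrite('pics/s6.png',cv2.resize(s['img'][40:230,180:400,::-1],(800,690),interpolation=2)[:600])
```

```text
[ 0.4629 -0.3912  0.1708]
[-0.8634  0.255   0.1024  1.1611  0.2387 -0.7324]
[-0.4719  0.555  -0.5733] [ 0.5941 -0.3922  0.3657] 17.7083
False
[0.1174 0.6048 0.4417] [ 0.5946 -0.3921  0.3004] 19.4833
```

View pics/s6.png

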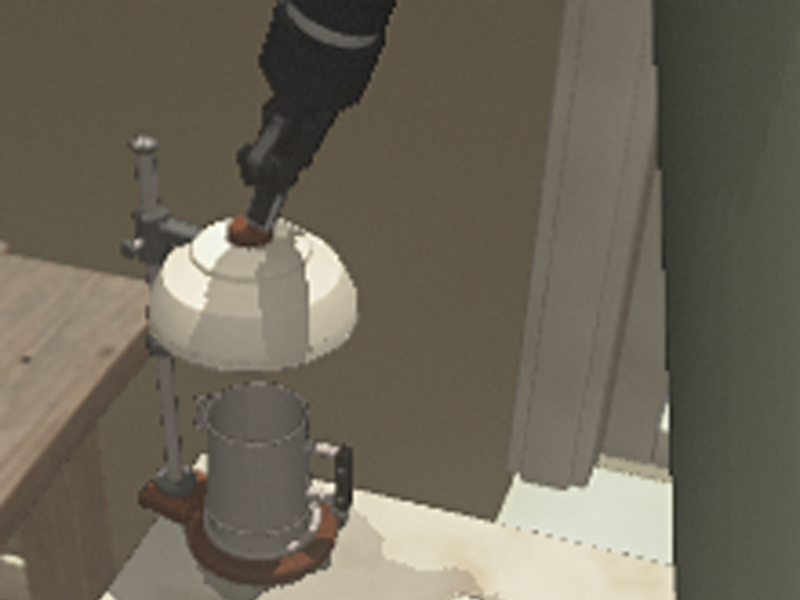

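Run:
```python
from h import *
np.set_printoptions(precision=4,suppress=True)
st=get_state();s=cap('side');t=cap('top','pics/top6.png');w=cap('wrist','pics/wrist6.png')
print(st['finger_gap'],st['contact_force'],st['wrist_torque'])
print('tcp',proj(s,st['position']),proj(t,st['position']))
for z in(.25,.29,.30,.31,.32,.33):print(z,proj(s,[.5945,-.392,z]),proj(t,[.5945,-.392,z]))
a=s['img'][80:150,210:300,::-1];cv2.imwrite('pics/s6b.png',cv2.resize(a,None,fx=8,fy=8,interpolation=2))
b=t['img'][0:150,230:380,::-1];cv2.imwrite('pics/t6b.png',np.hstack([cv2.resize(b,(400,400)),cv2.resize(cv2.flip(w['img'][:,:,::-1],-1),(400,400))]))
```

```text
-0.0015290566976739759 [-0.9733 -0.3537 -0.4432] [0.0316 0.3231 0.0401]
tcp [248.8433 108.8124] [301.8784  88.3828]
0.25 [249.4704 124.2163] [299.2566 105.6348]
0.29 [248.9964 112.0615] [301.3216  92.1059]
0.3 [248.874  108.9222] [301.8664  88.5388]
0.31 [248.7501 105.7412] [302.4235  84.8927]
0.32 [248.6244 102.5176] [302.9932  81.1649]
0.33 [248.4972  99.2508] [303.5759  77.3527]
```

View pics/s6b.png

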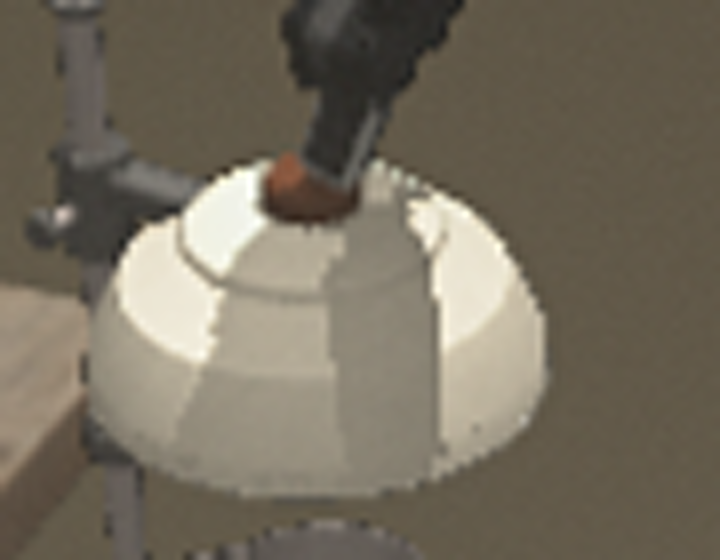

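View pics/t6b.png

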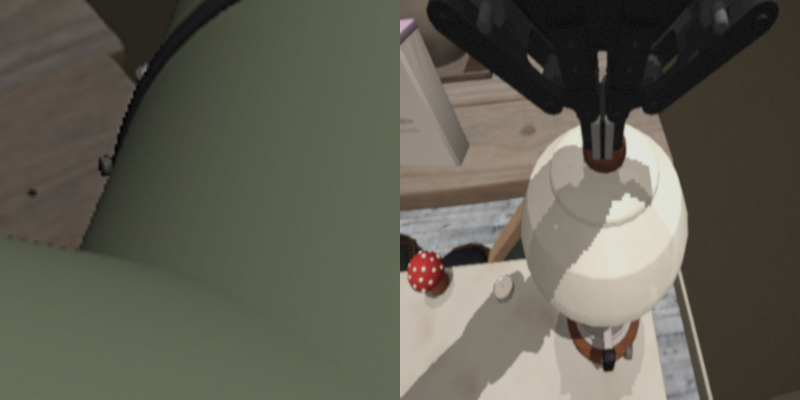

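Run:
```python
from h import *
np.set_printoptions(precision=4,suppress=True)
st=get_state();w=cap('wrist')
print('tcp in wrist',proj(w,st['position']))
W=R.from_rotvec(st['eef_rot']).as_matrix()
for o in(-.02,-.01,.01):print(o,proj(w,np.array(st['position'])+W[:,2]*o))
for z in(.30,.31,.32,.33): print(z,proj(w,[.5945,-.392,z]))
print(st['q'],st['tau'])
cv2.imwrite('pics/w6b.png',cv2.resize(w['img'][170:290,190:320,::-1],None,fx=5,fy=5,interpolation=2))
```

```text
tcp in wrist [253.1541 224.4157]
-0.02 [253.2661 238.8085]
-0.01 [253.2071 231.2269]
0.01 [253.1061 218.2641]
0.3 [253.2215 224.173 ]
0.31 [253.2654 235.3494]
0.32 [253.3132 247.5375]
0.33 [253.3653 260.8736]
[-0.7882  0.3548  0.0284  0.9701  0.219  -0.6579] [ -0.0005 -49.4078  29.832   -2.2202   0.6804  -0.0001]
```

View pics/w6b.png

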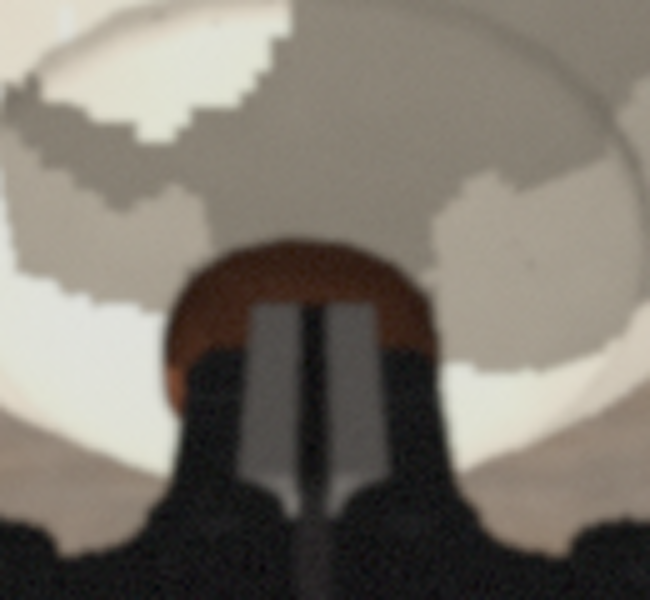

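Run:
```python
from h import *
np.set_printoptions(precision=4,suppress=True)
p=np.array(get_state()['position']); move_l(list(p+[0,0,.06]),.1)
st=get_state();print(st['contact_force'],st['position'],st['clock'])
s=cap('side');w=cap('wrist');t=cap('top')
print(proj(s,st['position']),proj(w,st['position']))
a=s['img'][70:150,210:290,::-1];b=w['img'][180:260,210:290,::-1]
im=[]
for d,x0,y0 in((s,210,70),(w,215,190)):
    a=cv2.resize(d['img'][y0:y0+75,x0:x0+75,::-1],(400,400),interpolation=2);q=(proj(d,st['position'])-[x0,y0]+.5)*400/75
    cv2.circle(a,tuple(int(v) for v in q),3,(0,255,0),-1);im.append(a)
cv2.imwrite('pics/s7.png',np.hstack(im))
```

```text
[-0.3871 -0.6464 -0.5185] [ 0.5943 -0.3918  0.3594] 20.4833
[248.1585  89.4403] [253.0257 224.8806]
```

View pics/s7.png

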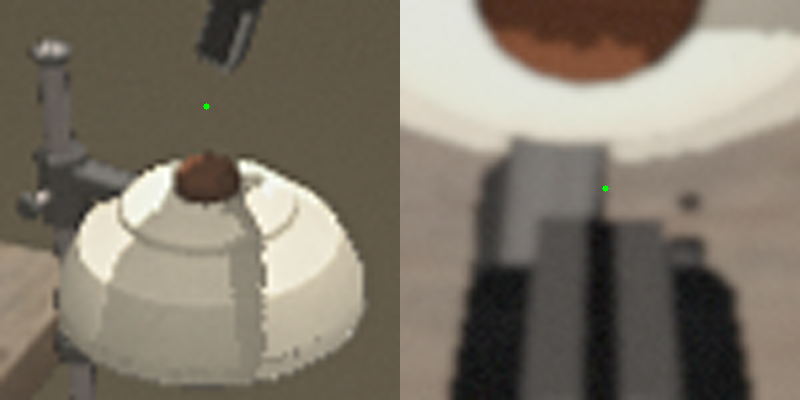

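Run:
```python
from h import *
np.set_printoptions(precision=4,suppress=True)
c=np.array([.5945,-.392,0])
move_l(list(c+[0,0,.305]),.1)
r=move_l(list(c+[0,0,.275]),.05,until_force=20)
st=get_state();print(r,st['contact_force'],st['position'],st['clock'])
s=cap('side','pics/side8.png')
cv2.imwrite('pics/s8.png',cv2.resize(s['img'][60:210,190:310,::-1],None,fx=4,fy=4,interpolation=2))
```

```text
False [ 0.7074 -1.3002  1.5258] [ 0.5942 -0.3918  0.2746] 22.0833
```

View pics/s8.png

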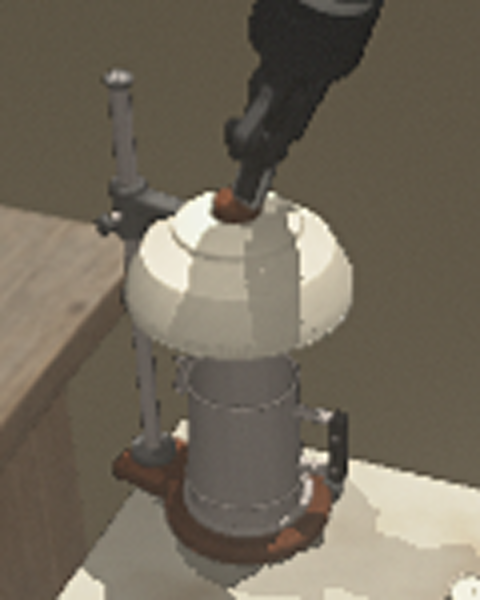

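Run:
```python
from h import *
np.set_printoptions(precision=4,suppress=True)
c=np.array([.5945,-.392,0])
r=move_l(list(c+[0,0,.205]),.05,until_force=20)
st=get_state();print(r,st['contact_force'],st['position'],st['clock'])
s=cap('side','pics/side9.png')
cv2.imwrite('pics/s9.png',cv2.resize(s['img'][60:210,190:310,::-1],None,fx=4,fy=4,interpolation=2))
```

```text
True [-3.3142  1.2126  6.53  ] [ 0.5944 -0.392   0.2216] 23.1583
```

View pics/s9.png

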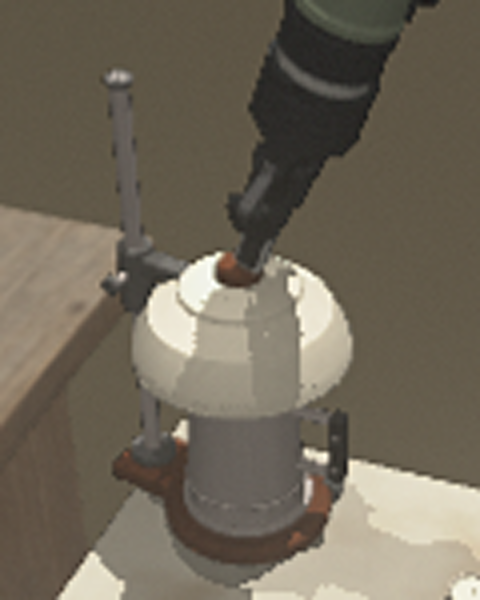

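Run:
```python
from h import *
np.set_printoptions(precision=4,suppress=True)
p=np.array(get_state()['position'])
r=move_l(list(p-[0,0,.012]),.03,until_force=18)
st=get_state();print(r,st['contact_force'],st['position'],st['clock'])
move_l(list(p+[-.03,0,.08]),.15)
Ro,d=pose(-.1,np.radians(20))
move_l(list(p+[-.22,.1,.12]),.2)
st=get_state();print(st['contact_force'],st['position'],st['clock'])
s=cap('side','pics/side10.png');t=cap('top','pics/top10.png')
for n in('side','top'):print(n,[(np.round(x['centre'],1),x['score']) for x in tip_of(n,'lamp_cap')[:2]],[(np.round(x['centre'],1),x['score']) for x in tip_of(n,'jug_foot')[:2]])
print(proj(s,[.594,-.391,.245]),proj(t,[.594,-.391,.245]))
a=cv2.resize(s['img'][90:210,200:300,::-1],(400,480),interpolation=2);b=cv2.resize(t['img'][60:180,240:340,::-1],(400,480),interpolation=2)
cv2.imwrite('pics/m10.png',np.hstack([a,b]))
```

```text
True [-2.7966  0.0494  6.1324] [ 0.5944 -0.392   0.2216] 23.4333
[ 0.5341 -1.3303 -0.4879] [ 0.3749 -0.2924  0.3413] 25.4
side [(array([245.7, 123.5]), 0.97), (array([250.6, 182. ]), 0.51)] [(array([249.6, 181.9]), 0.57)]
top [(array([297.4, 105.7]), 0.92)] [(array([287.2, 162. ]), 0.77), (array([155.7, 205.9]), 0.43)]
[249.5543 125.9011] [298.7346 107.6144]
```

View pics/m10.png

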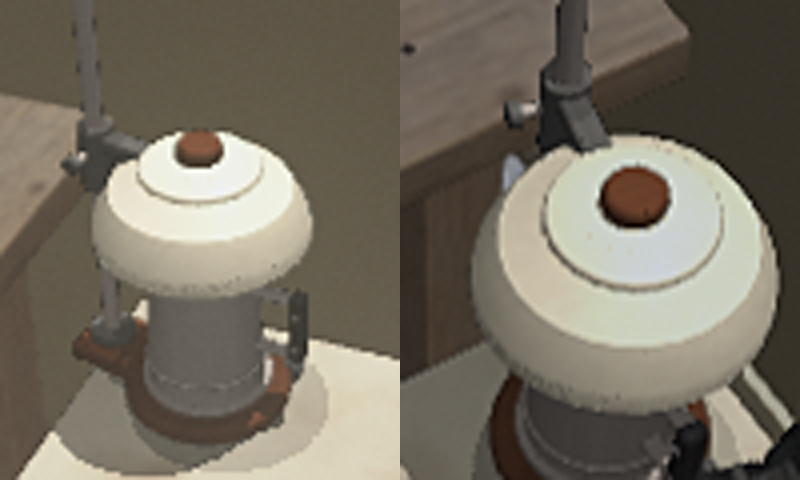

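View pics/top10.png

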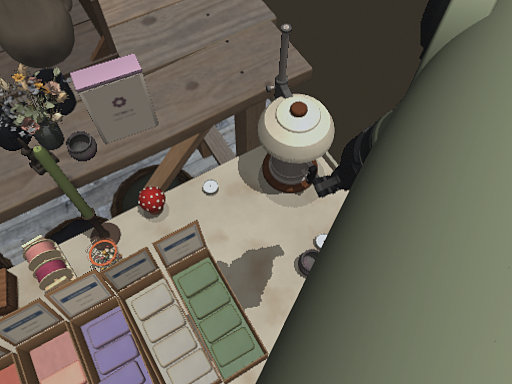

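Run:
```python
from h import *
np.set_printoptions(precision=4,suppress=True)
s=cap('side');t=cap('top')
print(tri([ray(s,(249.6,181.9)),ray(t,(287.2,162.))]))
x,y=.5955-.08,-.392
for z in(.124,.136):print(z,proj(s,[x,y,z]),proj(t,[x,y,z]), 'bot',proj(s,[x,y,z-.064]))
x,y=.5947-.08,-.3946
for z in(.124,.136):print(z,proj(s,[x,y,z]),'bot',proj(s,[x,y,z-.064]))
cv2.imwrite('pics/h.png',np.hstack([cv2.resize(s['img'][155:195,255:295,::-1],(400,400),interpolation=2),cv2.resize(t['img'][145:185,280:320,::-1],(400,400),interpolation=2)]))
```

```text
(array([ 0.6016, -0.3879,  0.0293]), [np.float64(0.0014182280065505436), np.float64(0.0014182280065507178)])
0.124 [274.5693 164.2122] [313.4134 167.2334] bot [274.2898 179.9109]
0.136 [274.624  161.1302] [314.1207 164.3392] bot [274.3408 177.0587]
0.124 [275.0998 163.773 ] bot [274.8006 179.4673]
0.136 [275.1583 160.692 ] bot [274.8551 176.6158]
```

View pics/h.png

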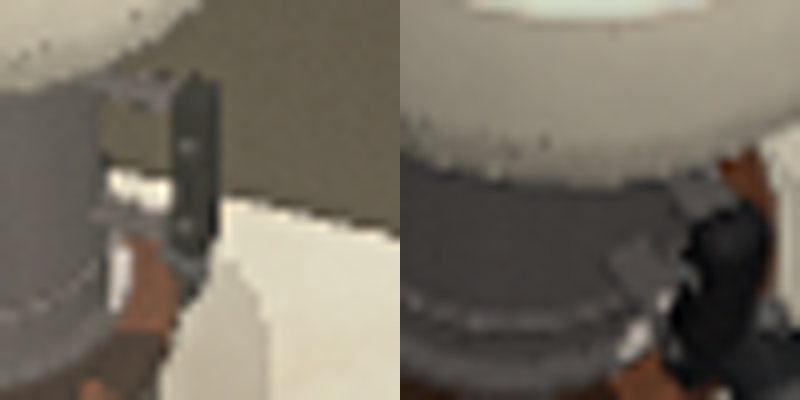

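Run:
```python
from h import *
sleep(.3);st=get_state();print(st['contact_force'],st['clock'])
print(sign_off())
```

```text
[-0.46733623 -0.30028315 -0.30431841] 26.1
the job is handed in; nothing more can be done
None
```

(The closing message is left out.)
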